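Load a drilled plate into the tilted measuring holder and close the keeper

ROBOT

A 6-joint arm with a two-finger parallel gripper is mounted at the origin on the work surface. World frame = base frame: x ahead of the robot, y to its left, z up, the work surface at z = 0. Lengths are in m, angles in degrees, forces in N, time in s.
With the tool pointing down it reaches from about 0.25 to 0.725 m from the base axis. Payload 9.7 kg.
Tool frame: the origin (TCP) lies between the finger pads; the fingertips stand 17 mm ahead of it and the grasp point (between the pads) lies 2 mm behind it; z points along the fingers, y is the direction in which the jaws open and shut (so a half turn about z gives the same grasp; the last joint's range is limited). The gripper opens to 85 mm and grips with 20 to 120 N. Pads are 22 mm wide; open, the fingers measure 114 mm over their backs; the gripper's body (76 mm by 85 mm) begins 54 mm behind the grasp point. The pads swing forward as they close: fully open they stand 13 mm farther back than shut.
Start: joints at [73.224, 4.979, 10.078, 95.1, 0, 90], TCP at [0.159, 0.527, 0.248] pointing down, gripper open.
Joint ranges: [-179.16, 179.16], [-48.56, 103.87], [-65.8, 70.77], [-126.05, 130.52], [-82.76, 87.17], [-180, 180]. Speed limits (degrees/s): [127.2, 127.2, 147.25, 180, 180, 180].

INTERFACE

Orientations are given as [roll, pitch, yaw] about the fixed x, y, z axes, in that order (R = Rz(yaw) Ry(pitch) Rx(roll)).
In Python, from workcell import monitor, cams, order gives the robot as it stands. The module is installed in compiled form; this text tells all that it offers.
- The arm moves only by the shell command python3 -m handwheel 'ROWS' [OPENING] [FORCE]. ROWS is JSON, a list of rows, each a list of 6 numbers: the shift along the tool's x, y, z in m, then the turn, a rotation vector about the tool's x, y, z in degrees. In form: [[tx, ty, tz, wx, wy, wz], ...]. A call has exactly 8 rows; each row shifts and turns the commanded pose from where the row before left it, along the tool's axes as they then stand; what a row does not reach is not made up. A row lasts 1/12 s, in which the tool goes at most 41.7 mm and 7.16 degrees, less where a joint would pass 70% of its speed; a pose out of reach is approached as far as the arm can. A call is refused whole if a number of a shift passes 0.0417 or a number of a turn 7.16, either way. A call with a gripper value outside its range is refused whole. OPENING is the opening, from -1 (shut) to 1 (fully open), set as the call begins (- or left out, the last holds). The fingers move at their own pace and stop on an object; FORCE is the grip in N (left out, the last holds). Time passes only in rows, so rows that do not move let the fingers close, or fill a call up. It gives the time, the measured TCP pose, the force and the opening at its end, in the units of the state.
- monitor.get_obs(): the state, without advancing time (a new reading comes with each control period).
- cams.camera(name): name is "scene" or "top"; returns a dict with "img" (384x512x3 uint8, red, green, blue), "depth" (384x512 float32, m along the optical axis (not along the pixel's ray), 0 where there is no reading), "fx", "fy", "cx", "cy" (pixels), "distortion" ([k1, k2, p1, p2, k3] as OpenCV has them; the pictures are not rectified), "rvec" (rotation vector, rad) and "tvec" (3), from world to camera coordinates, as OpenCV has them. Camera axes: x right, y down, z forward; pixel columns grow to the right and rows downward; lengths in m; the calibration is good to about 2 mm. A picture is of the moment at which its call begins.
- order.job_done(): hands the job in, once; it reports no verdict.
The state is a dict: "time": time; "q": joint angles; "qd": joint speeds; "joint_efforts": joint torques, N m; "ee_pos": TCP position; "tcp_rot": TCP orientation; "wrist_force": force on the tool from outside, world axes, zero at the start; "torque": the same for the moment, N m; "opening": finger opening in m.
Only numpy, scipy, OpenCV 4.12 (cv2) and the standard library are available. Lean on these libraries where they do the work, as an engineer would, in place of code of your own. Each camera call takes 0.05 s, during which the arm holds its last target. There are 200 camera calls.

TASK

Get the wide plate with the large round bore ready for measuring: take it out of the slotted wooden parts rack, slide it down between the side channels of the tilted plate holder until it stands fully home on the ledge - lower it, do not let it drop - and then swing the keeper arm over its top edge, all the way to its stop. Leave the other parts and tools where they are.

Things in the scene. Friction and masses are not known exactly. Their poses are not given: they have to be found in the camera images.
- bore_plate: Workpiece: flat aluminium plate, 80 mm wide (y), 130 tall (z), 6 thick (x), about 0.16 kg. One 34 mm round bore on the centre line 47 mm above the lower edge, four small holes; the top 40 mm is plain. Same either way round. Origin: middle of its lower edge. Stands upright in a groove of the rack; the tallest of the three parts there and the only one with a large bore.
- rack: Fixed light-wood parts rack, 190 (x) x 110 (y) x 38 mm high, origin centre of underside. Three grooves along y, at x = -55, 0, +55 mm, each 8.5 mm wide, 28 deep (floor 10 mm above the table). Each holds one part standing upright, faces along the rack's x; which part is where varies.
- holder: Holder's slot. Origin: centre of the slot floor (ledge), 78 mm above the table. z: up along the slot, leaning 25 deg from vertical towards the robot side; x: slot's normal, away from the robot and upward; y: width. Slot 8 mm thick (x -4..4), 83 wide, up to z = 70. Face plate on the -x side; on the +x side only two edge lips (|y| over 32). A plate fully home has its origin within 2 mm of here.
- slot_mouth (a point): Middle of the slot's mouth, 70 mm up the holder's z from the ledge, where the straight channels begin. Above it, to 82 mm, steel lead-ins flare about 5 mm outward on all four sides. The channels and face plate reach to 55 mm either side in y and from -18 to +10 mm in the holder's x. A plate that is home stands out 60 mm above the mouth. (This point's own axes: as the holder's.)
- holder_base: Dark steel base of the holder, 170 (x) x 190 (y) x 16 mm, its top 56 mm above the table, on two steel riser blocks 40 mm high. Origin: on the table, under its centre; its front (-x) faces the robot. The slot floor lies 40 mm to +x of the origin.
- keeper_knob (a point): Grip point on the keeper's knob: a round steel pin, 14 mm across, 36 tall, standing on the arm's free end parallel to the holder's z; the point lies on its axis, 20 mm above the arm's top, 16 below the pin's top. It is 66 mm from the pivot axis and 164 mm above the ledge along the holder's z. Closed: at holder x = 0, y = -12 mm.
- keeper_pivot (a point): Pivot of the keeper arm, on top of its post (16 mm across, parallel to the holder's z), at holder x = 0, y = -78, z = 134 mm. The arm is a steel bar 18 mm wide, lying 134 to 144 mm up the holder's z; its end is 78 mm from the pivot. It passes 4 mm over the top edge of a plate that is home.
- keeper (a joint): Swing of the keeper arm (rad) about the line along the holder's z through keeper_pivot. 0: at its stop, arm over the plate's top edge, pointing to the holder's +y. Grows as it opens: knob at pivot + 66 mm (sin q, cos q) in the holder's x, y, so 1.57 points to +x, away from the robot. Limit 2.4. Starts open at 1.5 to 2.1; stays where left (about 1 N at the knob moves it).
- angle_part: Bystander: L-shaped 6 mm aluminium part standing in the rack, 80 mm wide, 110 mm tall. Origin: middle of its lower edge.
- strip_part: Bystander: narrow 6 mm aluminium part with three small holes standing in the rack, 45 mm wide, 115 mm tall. Origin: middle of its lower edge.
- v_block: Bystander: steel V-block, 70 x 50 x 50 mm. Origin: centre of its underside.
- ref_sphere: Bystander: white reference ball, 25 mm, on a thin post with a round steel foot 64 mm across, 125 mm tall. Origin: centre of its underside.
- gauge_blocks: Bystander: small wrung stack of steel gauge blocks, 35 x 23 x 30 mm. Origin: underside.
- caliper: Bystander: caliper lying flat, 220 mm long, 15 mm high. Origin: underside.
- driver: Bystander: screwdriver, 170 mm long, lying on the table.
Mind the look-alikes: they are no part of the job. Leave any blue, red or yellow look-alike of the bore_plate alone.

How it is judged:
By the outcome, as a careful person would: the job done as asked, in the order asked, and still so for the second after the job is handed in, with the robot touching nothing.
It also fails if it takes over 67 s, if anything falls off the work surface, if the arm or the gripper's body presses on something with over 40 N, if the wrist force passes 120 N, or if a joint passes its speed limit or range.

## Working session

There is one attempt and no reset: what is moved stays moved. The work goes in short steps, Python scripts to look and compute and a shell command to move; the robot and the scene stay as the last step left them, time stands still between calls to the robot, and variables do not carry over. Pictures are saved under pics/ and viewed, about 8 in all and at most 12, crops included, and the job is handed in when it is done.

```bash
mkdir -p pics; cat > h.py <<'E'
import numpy as np, cv2
from workcell import monitor, cams, order
from scipy.spatial.transform import Rotation as Ro
def save(name):
    c=cams.camera(name); np.savez(f'{name}.npz',**{k:np.array(v) for k,v in c.items()}); return c
def load(name): return dict(np.load(f'{name}.npz'))
def K(c): return np.array([[c['fx'],0,c['cx']],[0,c['fy'],c['cy']],[0,0,1]],float)
def cloud(c):
    h,w=c['depth'].shape
    uv=np.stack(np.meshgrid(np.arange(w),np.arange(h)),-1).reshape(-1,1,2).astype(np.float32)
    n=cv2.undistortPoints(uv,K(c),np.array(c['distortion'],float)).reshape(h,w,2)
    P=np.dstack([n,np.ones((h,w))])*c['depth'][...,None]
    R=cv2.Rodrigues(np.array(c['rvec'],float))[0]
    return (P-np.array(c['tvec'],float).ravel())@R
def ray(c,uv):
    n=cv2.undistortPoints(np.array(uv,np.float32).reshape(-1,1,2),K(c),np.array(c['distortion'],float)).reshape(-1,2)
    R=cv2.Rodrigues(np.array(c['rvec'],float))[0]
    return -R.T@np.array(c['tvec'],float).ravel(), np.c_[n,np.ones(len(n))]@R
def onz(c,uv,z):
    o,d=ray(c,uv); return o+d*((z-o[2])/d[:,2:])
def proj(c,X): return cv2.projectPoints(np.array(X,float).reshape(-1,1,3),np.array(c['rvec'],float),np.array(c['tvec'],float),K(c),np.array(c['distortion'],float))[0].reshape(-1,2)
E
python3 - <<'E'
from h import *
for n in('scene','top'):
    c=save(n); im=c['img'][:,:,::-1]
    cv2.imwrite(f'pics/{n}0.png',cv2.resize(im,(800,600),interpolation=cv2.INTER_CUBIC))
    o,_=ray(c,[[256,192]]); print(n,o.round(3),c['fx'])
print(monitor.get_obs())
E
```

```text
scene [1.334 0.627 0.837] 479.37826461680226
top [0.446 0.092 1.081] 389.1456300258976
{'time': 0.1, 'q': array([7.32240218e+01, 5.00689639e+00, 1.00411401e+01, 9.50995002e+01,
       5.05650180e-04, 9.00019849e+01]), 'qd': array([ 0.00625845, -0.10286455,  0.14162762,  0.01786726,  0.05299683,
       -0.04376   ]), 'joint_efforts': array([ 1.16968845e-04, -5.21559477e+01,  4.65653443e+01,  1.59140682e-02,
        6.12430171e-06, -4.20605460e-06]), 'ee_pos': array([0.15869418, 0.52642622, 0.24768327]), 'tcp_rot': array([-1.79934744e+02, -5.03389196e-04,  1.63222036e+02]), 'wrist_force': array([0.13047214, 0.07134511, 0.10103146]), 'torque': array([-0.0197637 , -0.01316916,  0.00120615]), 'opening': 0.08559826217419608}
```

View pics/scene0.png

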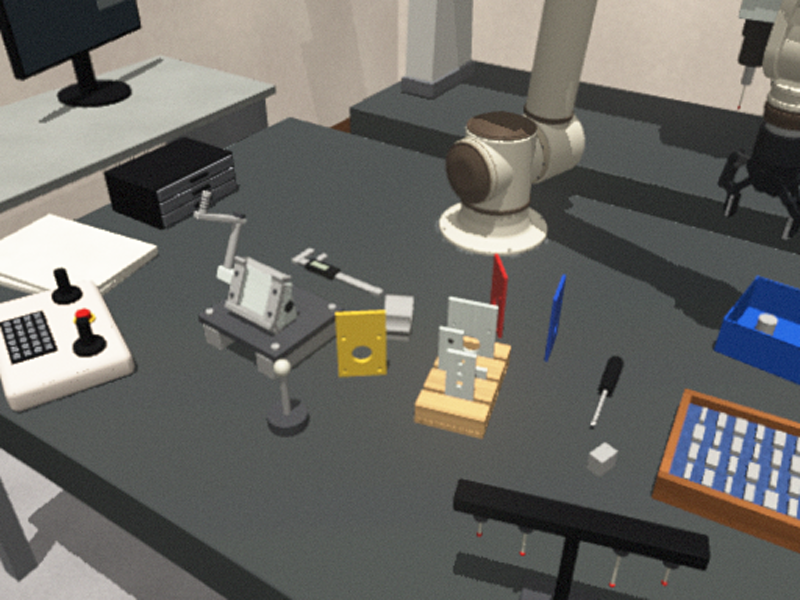

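View pics/top0.png

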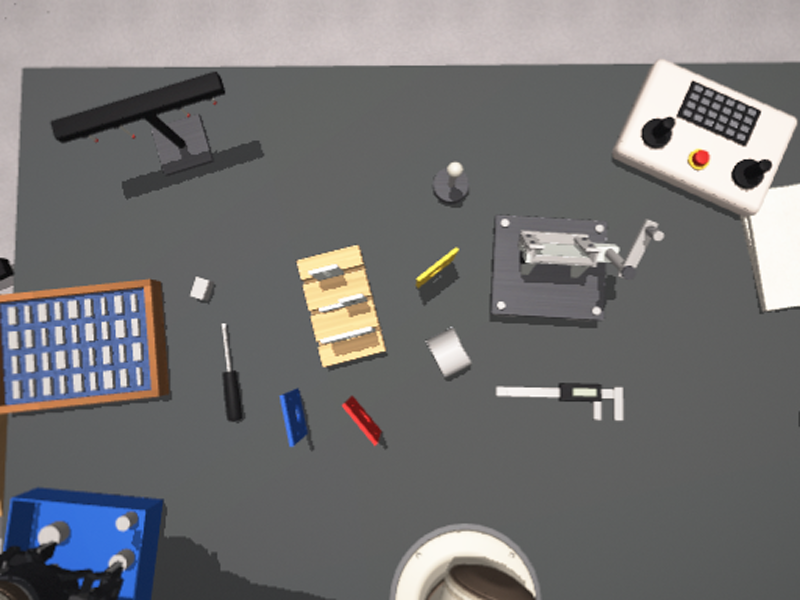

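The scene view shows three aluminium parts in the rack: rear (472,330), the tallest and wide, with a bore showing wood through it at (470,343); middle (452,350), L-shaped; front (460,375), narrow strip. The coloured look-alikes are yellow (361,343), red (499,290) and blue (555,318). The rear part fits the description. I'll confirm it in a crop and measure.

```bash
python3 - <<'E'
from h import *
s=load('scene');t=load('top')
a=s['img'][180:285,250:345,::-1]; b=t['img'][125:245,180:260,::-1]
c1=cv2.resize(a,(470,520),interpolation=cv2.INTER_CUBIC); c2=cv2.resize(t['img'][130:210,310:430,::-1],(330,220),interpolation=cv2.INTER_CUBIC);c3=cv2.resize(b,(200,300),interpolation=cv2.INTER_CUBIC)
o=np.zeros((520,800,3),np.uint8);o[:,:470]=c1;o[:220,470:]=c2;o[220:,470:670]=c3
cv2.imwrite('pics/crop1.png',o)
# rack top from top image: wood mask
hsv=cv2.cvtColor(t['img'],cv2.COLOR_RGB2HSV);P=cloud(t)
m=cv2.inRange(hsv,(10,60,80),(30,255,255));m[:,:185]=0;m[:150]=0;m[240:]=0;m[:,255:]=0
m=cv2.morphologyEx(m,cv2.MORPH_CLOSE,np.ones((7,7)))
# by height
q=(m>0)&(abs(P[...,2]-.038)<.008)
print('rackpix',m.sum()//255,q.sum())
cs=max(cv2.findContours(m,cv2.RETR_EXTERNAL,cv2.CHAIN_APPROX_NONE)[0],key=cv2.contourArea)
W=onz(t,cs.reshape(-1,2),.038)[:,:2]
print('rack rect',cv2.minAreaRect((W*1000).astype(np.float32)))
# depth points high above rack
for n,c in(('top',t),('scene',s)):
    Q=cloud(c); r=(Q[...,2]>.06)&(Q[...,2]<.16)&(abs(Q[...,0]-.42)<.14)&(abs(Q[...,1]-.17)<.1)
    X=Q[r]; print(n,len(X)); np.save(n+'_r.npy',X)
    hh=(Q[...,2]>.05)&(Q[...,0]>.35)&(Q[...,0]<.75)&(Q[...,1]>-.35)&(Q[...,1]<.03)
    np.save(n+'_h.npy',Q[hh]);print(hh.sum(), Q[hh].min(0),Q[hh].max(0))
# base plate rect
k=(abs(P[...,2]-.056)<.008)&(P[...,1]<.03)&(P[...,1]>-.3)&(P[...,0]>.35)&(P[...,0]<.75)
k=cv2.morphologyEx(k.astype(np.uint8),cv2.MORPH_OPEN,np.ones((3,3)))
cs=max(cv2.findContours(k,cv2.RETR_EXTERNAL,cv2.CHAIN_APPROX_NONE)[0],key=cv2.contourArea)
print('base',cv2.minAreaRect((onz(t,cs.reshape(-1,2),.056)[:,:2]*1000).astype(np.float32)))
E
```

```text
rackpix 2893 2366
rack rect ((506.85894775390625, 209.6499786376953), (191.2291717529297, 113.0848617553711), 14.381765365600586)
top 502
5303 [ 0.38687462 -0.25665896  0.05000243] [0.73101493 0.02974488 0.27251447]
scene 1528
3985 [ 0.39197901 -0.25587555  0.05000188] [0.7351192  0.02998033 0.26961217]
base ((568.6111450195312, -144.15289306640625), (190.52574157714844, 170.1035614013672), 86.32888793945312)
```

View pics/crop1.png

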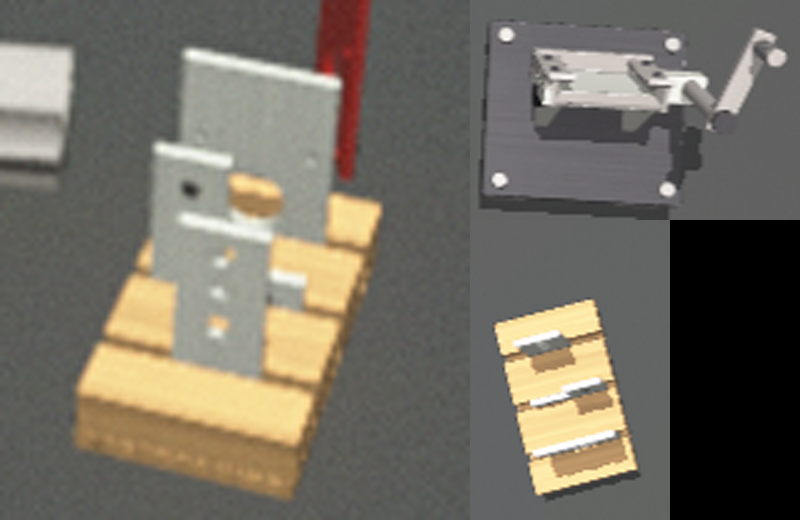

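The crop confirms it: the rear plate, tallest and wide with the large bore, is the bore_plate, at rack x ≈ -55. Now its top edge, lean, and the holder.

```bash
cat > geo.py <<'E'
from h import *
s=load('scene');t=load('top')
B=np.array([.5686,-.1442,0]);yaw=-3.7
Rh=(Ro.from_euler('z',yaw,degrees=True)*Ro.from_euler('y',-25,degrees=True)).as_matrix()
H0=B+Ro.from_euler('z',yaw,degrees=True).apply([.04,0,.078])
E
python3 - <<'E'
from geo import *
print('H0',H0,'axes',Rh.round(3).tolist())
yr=np.radians(14.4);u=np.array([np.cos(yr),np.sin(yr)]);v=np.array([-u[1],u[0]])
for n in('top','scene'):
    X=np.load(n+'_r.npy'); l=np.c_[(X[:,:2]-[.5069,.2097])@u,(X[:,:2]-[.5069,.2097])@v,X[:,2]]
    for lo,hi in((.06,.09),(.09,.115),(.115,.128),(.128,.136),(.136,.15)):
        r=l[(l[:,2]>lo)&(l[:,2]<hi)&(abs(l[:,0]+.055)<.02)]
        if len(r)>3:print(n,lo,len(r),'x',np.percentile(r[:,0],[5,50,95]).round(4),'y',np.percentile(r[:,1],[2,98]).round(4), 'slope',np.polyfit(r[:,1],r[:,0],1)[0].round(3),'zmax',r[:,2].max().round(4))
    X=np.load(n+'_h.npy'); L=(X-H0)@Rh
    f=L[(abs(L[:,1])<.03)&(L[:,2]>.005)&(L[:,2]<.068)&(abs(L[:,0])<.02)]
    print(n,'face x',np.percentile(f[:,0],[5,50,95]).round(4),'fit',np.linalg.lstsq(np.c_[f[:,1:],np.ones(len(f))],f[:,0],rcond=None)[0].round(4)) if len(f)>5 else 0
    for nm,lo,hi,y in(('lips',.06,.085,.07),('low',.02,.06,.07)):
        g=L[(abs(L[:,1])<y)&(L[:,2]>lo)&(L[:,2]<hi)&(abs(L[:,0])<.03)]
        print(nm,len(g),'x',np.percentile(g[:,0],[2,98]).round(4),'y',np.percentile(g[:,1],[1,99]).round(4))
    a=L[(L[:,2]>.125)&(L[:,2]<.15)];k=L[L[:,2]>.155]
    print('arm',len(a),a.mean(0).round(4),'x',a[:,0].min().round(4),a[:,0].max().round(4),'knob',len(k),np.median(k,0).round(4),k.max(0).round(4))
    d=np.median(k[:,:2],0)-[0,-.078];print('q',np.arctan2(*d),np.hypot(*d))
    print('top of lead z', np.percentile(L[(abs(L[:,1])<.05)&(abs(L[:,0])<.03)][:,2],99.5))
# base bolts (white circles)
g=cv2.cvtColor(t['img'],cv2.COLOR_RGB2GRAY)
E
```

```text
H0 [ 0.60851662 -0.14678129  0.078     ] axes [[0.904, 0.065, -0.422], [-0.058, 0.998, 0.027], [0.423, 0.0, 0.906]]
top 0.06 11 x [-0.0577 -0.0575 -0.0559] y [-0.0438  0.0315] slope -0.015 zmax 0.0896
top 0.09 11 x [-0.0576 -0.0575 -0.0573] y [-0.0433  0.033 ] slope -0.001 zmax 0.1149
top 0.115 6 x [-0.0576 -0.0575 -0.0537] y [-0.045   0.0118] slope -0.046 zmax 0.1272
top 0.128 7 x [-0.0576 -0.0575 -0.0527] y [-0.0439  0.0207] slope -0.028 zmax 0.136
top 0.136 82 x [-0.0573 -0.0547 -0.0521] y [-0.0429  0.0334] slope -0.001 zmax 0.1439
top face x [-0.004  -0.0032 -0.0024] fit [-0.0082 -0.02   -0.0024]
lips 406 x [-0.0164  0.0139] y [-0.0535  0.0543]
low 325 x [-0.0274  0.0129] y [-0.0693  0.0552]
arm 305 [ 0.0371 -0.0868  0.1433] x -0.0109 0.0777 knob 67 [ 0.0659 -0.0966  0.1784] [ 0.0718 -0.0727  0.1832]
q 1.8464228986844375 0.06846188701285727
top of lead z 0.08433887990183833
scene 0.06 189 x [-0.0571 -0.0534 -0.0504] y [-0.0398  0.0357] slope 0.017 zmax 0.0899
scene 0.09 242 x [-0.0568 -0.0538 -0.0506] y [-0.0423  0.0351] slope -0.006 zmax 0.115
scene 0.115 128 x [-0.0567 -0.0539 -0.0508] y [-0.0439  0.0344] slope 0.006 zmax 0.128
scene 0.128 81 x [-0.0573 -0.0534 -0.0507] y [-0.0411  0.0351] slope -0.015 zmax 0.1359
scene 0.136 85 x [-0.0591 -0.0547 -0.0509] y [-0.0409  0.0327] slope 0.015 zmax 0.1425
scene face x [-0.0076 -0.0049 -0.0018] fit [ 0.0358 -0.0017 -0.0045]
lips 367 x [-0.0146  0.0145] y [-0.0571  0.056 ]
low 622 x [-0.0221  0.0121] y [-0.0651  0.0566]
arm 196 [ 0.0331 -0.0833  0.1402] x -0.0103 0.0769 knob 59 [ 0.0658 -0.0931  0.1689] [ 0.0717 -0.0872  0.1799]
q 1.7964128208087533 0.06755912857671671
top of lead z 0.08249727663776733
```

```bash
cat > go.py <<'E'
from geo import *
def Rdown(yaw,tilt=0):  # tool y along heading yaw, tool z down, tilted forward by tilt
    return (Ro.from_euler('z',yaw,degrees=True)*Ro.from_euler('y',-tilt,degrees=True)).as_matrix()@np.array([[0,1,0],[1,0,0],[0,0,-1.]])
def cur():
    o=monitor.get_obs(); return o['ee_pos'],Ro.from_euler('xyz',o['tcp_rot'],degrees=True).as_matrix(),o
def row(p1,R1,N,p0=None,R0=None):
    if p0 is None: p0,R0,_=cur()
    w=Ro.from_matrix(R0.T@R1).as_rotvec(degrees=True)/N; r=Ro.from_rotvec(w,degrees=True).as_matrix()
    S=sum(np.linalg.matrix_power(r,k) for k in range(N))
    t=np.linalg.solve(S,R0.T@(p1-p0)); print(N,'x',t.round(4).tolist(),w.round(2).tolist())
RP=Rdown(14.4); RH=Rdown(-3.7,25)
def hold(z,x=0,y=0,g=.110): # TCP for plate origin at holder (x,y,z), grasp at plate height g
    return H0+Rh@np.array([x,y,z+g-.002])
E
python3 - <<'E'
from go import *
row(np.array([.455,.1917,.25]),RP,16)
E
```

```text
16 x [-0.0291, -0.0021, -0.0001] [-0.0, 0.0, 3.68]
```

```bash
r='[-0.0291,-0.0021,-0.0001,0,0,3.68]'
python3 -m handwheel '[[-0.0291,-0.0021,-0.0001,0,0,3.68],[-0.0291,-0.0021,-0.0001,0,0,3.68],[-0.0291,-0.0021,-0.0001,0,0,3.68],[-0.0291,-0.0021,-0.0001,0,0,3.68],[-0.0291,-0.0021,-0.0001,0,0,3.68],[-0.0291,-0.0021,-0.0001,0,0,3.68],[-0.0291,-0.0021,-0.0001,0,0,3.68],[-0.0291,-0.0021,-0.0001,0,0,3.68]]' -0.15 40
python3 -m handwheel '[[-0.0291,-0.0021,-0.0001,0,0,3.68],[-0.0291,-0.0021,-0.0001,0,0,3.68],[-0.0291,-0.0021,-0.0001,0,0,3.68],[-0.0291,-0.0021,-0.0001,0,0,3.68],[-0.0291,-0.0021,-0.0001,0,0,3.68],[-0.0291,-0.0021,-0.0001,0,0,3.68],[-0.0291,-0.0021,-0.0001,0,0,3.68],[-0.0291,-0.0021,-0.0001,0,0,3.68]]'
python3 -m handwheel '[[0,0,0,0,0,0],[0,0,0,0,0,0],[0,0,0,0,0,0],[0,0,0,0,0,0],[0,0,0,0,0,0],[0,0,0,0,0,0],[0,0,0,0,0,0],[0,0,0,0,0,0]]'
python3 - <<'E'
from go import *
row(np.array([.455,.1917,.20]),RP,1); row(np.array([.455,.1917,.118]),RP,8)
c=save('scene');cv2.imwrite('pics/s1.png',cv2.resize(c['img'][110:300,200:400,::-1],(630,600)))
E
```

```text
time: 0.77
ee_pos: [0.3516, 0.3972, 0.2485]
tcp_rot: [-180.0, 0.0, 133.6]
wrist_force: [-0.0, 1.4, 0.4]
opening: 0.036
time: 1.43
ee_pos: [0.455, 0.1907, 0.2494]
tcp_rot: [-180.0, 0.0, 104.2]
wrist_force: [0.1, -0.8, -0.1]
opening: 0.0364
time: 2.1
ee_pos: [0.4545, 0.1925, 0.2498]
tcp_rot: [-180.0, 0.0, 104.4]
wrist_force: [-0.0, -0.2, 0.5]
opening: 0.0365
1 x [-0.0009, 0.0003, 0.0498] [-0.01, 0.0, -0.0]
8 x [-0.0001, 0.0, 0.0165] [-0.0, 0.0, -0.0]
```

View pics/s1.png

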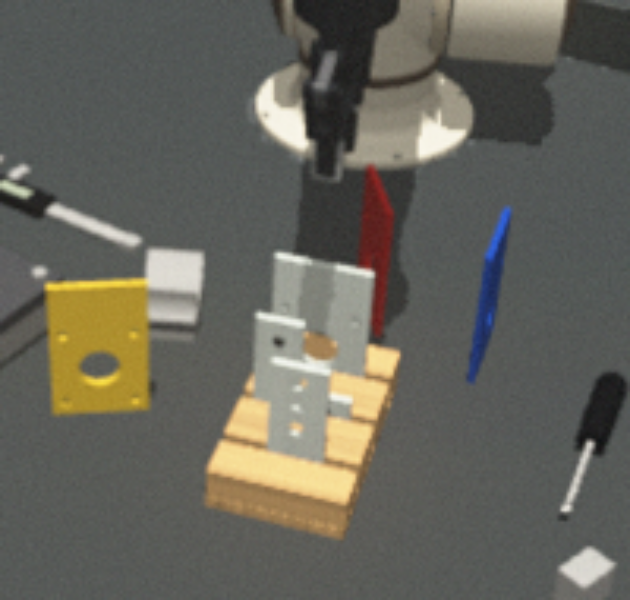

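The gripper (325,175) hangs squarely above the bore plate's top edge (325,262). Descending and gripping.

```bash
python3 -m handwheel '[[-0.0008,0,0.0165,0,0,0],[0,0,0.0165,0,0,0],[0,0,0.0165,0,0,0],[0,0,0.0165,0,0,0],[0,0,0.0165,0,0,0],[0,0,0.0165,0,0,0],[0,0,0.0165,0,0,0],[0,0,0.0165,0,0,0]]'
python3 -m handwheel '[[0,0,0,0,0,0],[0,0,0,0,0,0],[0,0,0,0,0,0],[0,0,0,0,0,0],[0,0,0,0,0,0],[0,0,0,0,0,0],[0,0,0,0,0,0],[0,0,0,0,0,0]]' -1 50
python3 -m handwheel '[[0,0,0,0,0,0],[0,0,0,0,0,0],[0,0,0,0,0,0],[0,0,0,0,0,0],[0,0,0,0,0,0],[0,0,0,0,0,0],[0,0,0,0,0,0],[0,0,0,0,0,0]]'
```

```text
time: 2.82
ee_pos: [0.4548, 0.1913, 0.1171]
tcp_rot: [180.0, 0.0, 104.4]
wrist_force: [0.0, 0.3, -1.4]
opening: 0.036
time: 3.48
ee_pos: [0.4552, 0.1914, 0.1186]
tcp_rot: [179.9, -0.0, 104.3]
wrist_force: [0.1, -0.2, 3.2]
opening: 0.0056
time: 4.15
ee_pos: [0.4552, 0.1914, 0.1186]
tcp_rot: [179.9, -0.0, 104.3]
wrist_force: [-0.6, -0.9, 5.6]
opening: 0.0052
```

```bash
python3 -m handwheel '[[0,0,-0.01,0,0,0],[0,0,-0.01,0,0,0],[0,0,-0.02,0,0,0],[0,0,-0.03,0,0,0],[0,0,-0.03,0,0,0],[0,0,-0.03,0,0,0],[0,0,-0.03,0,0,0],[0,0,-0.02,0,0,0]]'
python3 - <<'E'
from go import *
p,R,o=cur();print(o['wrist_force'],o['opening'])
print(hold(.125)); row(hold(.125),RH,16)
E
```

```text
time: 4.82
ee_pos: [0.4548, 0.1913, 0.3016]
tcp_rot: [179.8, -0.0, 104.3]
wrist_force: [0.7, -0.1, -1.8]
opening: 0.0057
[ 0.7252754  -0.13751028 -1.80450148] 0.005666214430711249
[ 0.51025182 -0.14042679  0.28916971]
16 x [-0.021, 0.0011, 0.0013] [-1.54, -0.25, 1.11]
```

```bash
python3 -m handwheel '[[-0.021,0.0011,0.0013,-1.54,-0.25,1.11],[-0.021,0.0011,0.0013,-1.54,-0.25,1.11],[-0.021,0.0011,0.0013,-1.54,-0.25,1.11],[-0.021,0.0011,0.0013,-1.54,-0.25,1.11],[-0.021,0.0011,0.0013,-1.54,-0.25,1.11],[-0.021,0.0011,0.0013,-1.54,-0.25,1.11],[-0.021,0.0011,0.0013,-1.54,-0.25,1.11],[-0.021,0.0011,0.0013,-1.54,-0.25,1.11]]'
python3 -m handwheel '[[-0.021,0.0011,0.0013,-1.54,-0.25,1.11],[-0.021,0.0011,0.0013,-1.54,-0.25,1.11],[-0.021,0.0011,0.0013,-1.54,-0.25,1.11],[-0.021,0.0011,0.0013,-1.54,-0.25,1.11],[-0.021,0.0011,0.0013,-1.54,-0.25,1.11],[-0.021,0.0011,0.0013,-1.54,-0.25,1.11],[-0.021,0.0011,0.0013,-1.54,-0.25,1.11],[-0.021,0.0011,0.0013,-1.54,-0.25,1.11]]'
python3 -m handwheel '[[0,0,0,0,0,0],[0,0,0,0,0,0],[0,0,0,0,0,0],[0,0,0,0,0,0],[0,0,0,0,0,0],[0,0,0,0,0,0],[0,0,0,0,0,0],[0,0,0,0,0,0]]'
python3 - <<'E'
from go import *
row(hold(.125),RH,1); row(hold(.0),RH,1)
o=[]
for n in('scene','top'):
    c=save(n);Q=cloud(c);L=(Q-H0)@Rh
    m=(L[...,2]>.13)&(L[...,2]<.215)&(abs(L[...,1])<.05)&(abs(L[...,0])<.02)
    g=L[m]
    if len(g)>10:print(n,len(g),'y',np.percentile(g[:,1],[1,99]).round(4),'x',np.percentile(g[:,0],[5,50,95]).round(4),'zmin',np.percentile(g[:,2],1).round(4),'fit',np.linalg.lstsq(np.c_[g[:,1:]-[0,.17],np.ones(len(g))],g[:,0],rcond=None)[0].round(4))
    a=c['img'][130:250,110:230] if n=='scene' else c['img'][100:220,290:410]
    o.append(cv2.resize(a[:,:,::-1],(400,400),interpolation=cv2.INTER_CUBIC))
cv2.imwrite('pics/m1.png',np.hstack(o))
E
```

```text
time: 5.48
ee_pos: [0.4946, 0.0269, 0.2909]
tcp_rot: [167.5, 1.0, 95.3]
wrist_force: [1.4, -0.1, -2.2]
opening: 0.0054
time: 6.15
ee_pos: [0.5098, -0.1407, 0.286]
tcp_rot: [155.1, 0.1, 86.2]
wrist_force: [0.1, -0.6, -2.1]
opening: 0.0056
time: 6.82
ee_pos: [0.5103, -0.1394, 0.2853]
tcp_rot: [155.1, 0.1, 86.3]
wrist_force: [-0.6, -0.6, -1.5]
opening: 0.0053
1 x [-0.001, 0.0016, -0.0035] [-0.15, 0.07, 0.05]
1 x [-0.0009, 0.002, 0.1215] [-0.15, 0.07, 0.05]
scene 729 y [-0.0401  0.0414] x [-0.0037  0.0001  0.0034] zmin 0.131 fit [-0.0023  0.0088 -0.    ]
top 276 y [-0.0245  0.0411] x [-0.0023  0.0019  0.0027] zmin 0.1306 fit [-0.0045  0.0145  0.0016]
```

View pics/m1.png

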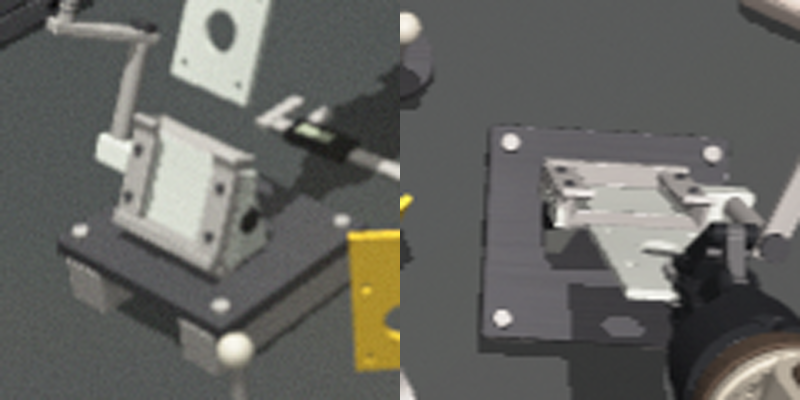

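The plate is held straight, bore on the lower side, in line with the slot; depth puts it within about 1 mm in y and x. Lowering in stages with force checks.

```bash
python3 -m handwheel '[[-0.0005,0.0006,0.005,-0.15,0.07,0.05],[0,0,0.005,0,0,0],[0,0,0.005,0,0,0],[0,0,0.005,0,0,0],[0,0,0.005,0,0,0],[0,0,0.005,0,0,0],[0,0,0.005,0,0,0],[0,0,0.005,0,0,0]]'
python3 -m handwheel '[[0,0,0.002,0,0,0],[0,0,0.002,0,0,0],[0,0,0.002,0,0,0],[0,0,0.002,0,0,0],[0,0,0.002,0,0,0],[0,0,0.002,0,0,0],[0,0,0.002,0,0,0],[0,0,0.002,0,0,0]]'
python3 - <<'E'
from go import *
p,R,o=cur();print('force in tool',R.T@o['wrist_force'],o['torque']); row(hold(0),RH,1)
E
```

```text
time: 7.58
ee_pos: [0.5278, -0.1414, 0.2487]
tcp_rot: [155.0, -0.0, 86.3]
wrist_force: [0.2, -0.9, -2.3]
opening: 0.0056
time: 8.25
ee_pos: [0.5345, -0.1418, 0.2347]
tcp_rot: [155.0, 0.0, 86.3]
wrist_force: [-0.1, 0.1, -2.6]
opening: 0.0054
force in tool [ 0.11152855 -1.19266335  2.33309764] [0.01472421 0.51593108 0.01745046]
1 x [-0.0001, 0.001, 0.0653] [0.02, 0.02, -0.03]
```

```bash
python3 -m handwheel '[[0,0,0.003,0,0,0],[0,0,0.003,0,0,0],[0,0,0.003,0,0,0],[0,0,0.003,0,0,0],[0,0,0.003,0,0,0],[0,0,0.003,0,0,0],[0,0,0.003,0,0,0],[0,0,0.003,0,0,0]]'
python3 -m handwheel '[[0,0,0.003,0,0,0],[0,0,0.003,0,0,0],[0,0,0.003,0,0,0],[0,0,0.003,0,0,0],[0,0,0.003,0,0,0],[0,0,0.003,0,0,0],[0,0,0.003,0,0,0],[0,0,0.003,0,0,0]]'
python3 - <<'E'
from go import *
p,R,o=cur();print('force in tool',R.T@o['wrist_force'],o['torque']); row(hold(0),RH,1)
E
```

```text
time: 8.92
ee_pos: [0.5447, -0.1425, 0.2127]
tcp_rot: [155.0, -0.0, 86.3]
wrist_force: [-0.4, 0.1, -3.0]
opening: 0.0057
time: 9.58
ee_pos: [0.5548, -0.1432, 0.191]
tcp_rot: [155.0, -0.0, 86.3]
wrist_force: [1.1, 0.2, -0.8]
opening: 0.005
force in tool [0.2675508  0.63676546 1.14128299] [0.05782362 0.37455966 0.05167649]
1 x [-0.0001, 0.0011, 0.0172] [0.01, 0.01, -0.03]
```

Smooth so far. About 17 mm left, so I'll lower slowly and look for contact.

```bash
python3 -m handwheel '[[0,0,0.0018,0,0,0],[0,0,0.0018,0,0,0],[0,0,0.0018,0,0,0],[0,0,0.0018,0,0,0],[0,0,0.0018,0,0,0],[0,0,0.0018,0,0,0],[0,0,0.0018,0,0,0],[0,0,0.0018,0,0,0]]'
python3 -m handwheel '[[0,0,0.0005,0,0,0],[0,0,0.0005,0,0,0],[0,0,0.0005,0,0,0],[0,0,0.0005,0,0,0],[0,0,0.0005,0,0,0],[0,0,0.0005,0,0,0],[0,0,0.0005,0,0,0],[0,0,0.0005,0,0,0]]'
python3 - <<'E'
from go import *
p,R,o=cur();print('force in tool',R.T@o['wrist_force'],o['torque']); row(hold(0),RH,1)
E
```

```text
time: 10.25
ee_pos: [0.5608, -0.1435, 0.178]
tcp_rot: [155.0, -0.0, 86.3]
wrist_force: [-0.6, -0.5, -1.0]
opening: 0.0053
time: 10.92
ee_pos: [0.5623, -0.1437, 0.1762]
tcp_rot: [154.9, 0.0, 86.3]
wrist_force: [-12.6, 1.7, 15.4]
opening: 0.0055
force in tool [  0.86067023  -4.95090424 -19.35679981] [0.435768   2.02000018 0.12377733]
1 x [-0.0001, 0.0005, 0.0006] [0.08, 0.03, -0.03]
```

Contact at 19 N along the slot, 0.6 mm from the expected home height. Back off slightly, release, retract, check.

```bash
python3 -m handwheel '[[0,0,-0.0005,0,0,0],[0,0,-0.0005,0,0,0],[0,0,0,0,0,0],[0,0,0,0,0,0],[0,0,0,0,0,0],[0,0,0,0,0,0],[0,0,0,0,0,0],[0,0,0,0,0,0]]'
python3 -m handwheel '[[0,0,0,0,0,0],[0,0,0,0,0,0],[0,0,0,0,0,0],[0,0,0,0,0,0],[0,0,0,0,0,0],[0,0,0,0,0,0],[0,0,0,0,0,0],[0,0,0,0,0,0]]' -0.5
python3 -m handwheel '[[0,0,-0.004,0,0,0],[0,0,-0.01,0,0,0],[0,0,-0.015,0,0,0],[0,0,-0.02,0,0,0],[0,0,-0.02,0,0,0],[0,0,-0.02,0,0,0],[0,0,-0.02,0,0,0],[0,0,-0.015,0,0,0]]'
python3 -m handwheel '[[0,0,-0.005,0,0,0],[0,0,0,0,0,0],[0,0,0,0,0,0],[0,0,0,0,0,0],[0,0,0,0,0,0],[0,0,0,0,0,0],[0,0,0,0,0,0],[0,0,0,0,0,0]]'
python3 - <<'E'
from go import *
o=[]
for n in('scene','top'):
    c=save(n);Q=cloud(c);L=(Q-H0)@Rh
    m=(L[...,2]>.09)&(L[...,2]<.16)&(abs(L[...,1])<.05)&(abs(L[...,0])<.015)
    g=L[m]
    if len(g)>10:print(n,len(g),'y',np.percentile(g[:,1],[1,99]).round(4),'x',np.percentile(g[:,0],[5,50,95]).round(4),'zmax',np.percentile(g[:,2],[95,99]).round(4))
    k=L[(L[...,2]>.152)&(L[...,2]<.19)&(abs(L[...,1]+.09)<.03)&(abs(L[...,0]-.06)<.03)]
    print('knob',len(k),np.median(k,0).round(4),k.min(0).round(4),k.max(0).round(4))
    a=c['img'][130:250,110:230] if n=='scene' else c['img'][100:220,290:410]
    o.append(cv2.resize(a[:,:,::-1],(400,400),interpolation=cv2.INTER_CUBIC))
cv2.imwrite('pics/m2.png',np.hstack(o))
E
```

```text
time: 11.58
ee_pos: [0.562, -0.1436, 0.1761]
tcp_rot: [155.0, 0.0, 86.3]
wrist_force: [-6.4, 1.1, 5.8]
opening: 0.0053
time: 12.25
ee_pos: [0.562, -0.1436, 0.1755]
tcp_rot: [155.0, -0.0, 86.3]
wrist_force: [-0.2, 0.5, -1.1]
opening: 0.0217
time: 12.92
ee_pos: [0.5089, -0.1402, 0.2908]
tcp_rot: [154.9, 0.0, 86.3]
wrist_force: [-0.3, -0.1, 0.4]
opening: 0.0218
time: 13.58
ee_pos: [0.5075, -0.14, 0.2919]
tcp_rot: [155.0, -0.0, 86.3]
wrist_force: [0.7, 0.4, -0.4]
opening: 0.0214
scene 392 y [-0.0409  0.0397] x [-0.0038  0.0006  0.0038] zmax [0.1296 0.1302]
knob 65 [ 0.0653 -0.0948  0.1665] [ 0.055  -0.1017  0.1521] [ 0.071  -0.0892  0.1803]
top 260 y [-0.0374  0.0403] x [-0.0025  0.0021  0.0032] zmax [0.1319 0.1333]
knob 76 [ 0.0659 -0.0954  0.1757] [ 0.0593 -0.1048  0.152 ] [ 0.0716 -0.0901  0.1825]
```

View pics/m2.png

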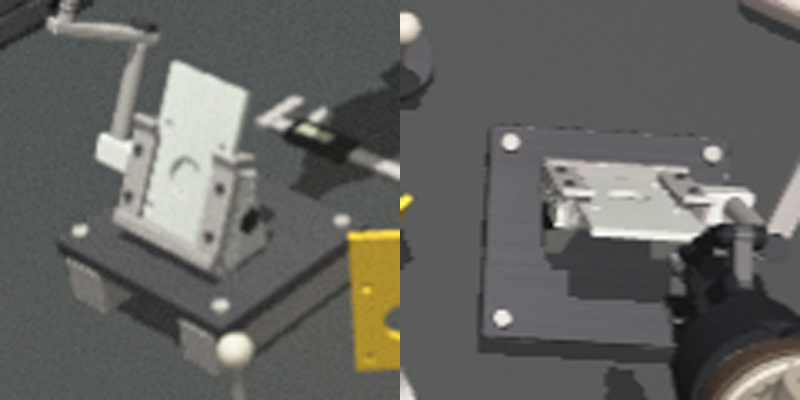

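The plate stands home: its top edge reads 130–132 mm up the holder, and y spans ±40 mm. Next is the keeper; the knob is near holder (0.064, -0.0955), so q≈1.84. Next I check joint 6 and plan the approach.

```bash
cat >> go.py <<'E'
def kn(q,z,sgn=1): # TCP pose gripping the knob; jaws tangential (closing dir * sgn)
    P=H0+Rh@np.array([.066*np.sin(q),-.078+.066*np.cos(q),z-.002])
    y=np.array([-np.cos(q),np.sin(q),0])*sgn; Z=np.array([0,0,-1.]); 
    return P,Rh@np.c_[np.cross(y,Z),y,Z]
E
python3 - <<'E'
from go import *
print(monitor.get_obs()['q'].round(1))
for s in(1,-1):
    print(s);P,R=kn(1.84,.225,s); row(P,R,16)
P,R=kn(1.84,.170); P2,R2=kn(0,.170); row(P2,R2,32,P,R)
E
```

```text
[-18.6 -21.  -12.2  74.5   6.2  76.5]
1
16 x [-0.0078, -0.0001, 0.0009] [-0.0, 0.0, -4.66]
-1
16 x [-0.0009, 0.0083, 0.0009] [0.0, 0.0, 6.59]
32 x [0.0001, 0.0038, -0.0] [-0.0, -0.0, -3.29]
```

```bash
python3 -m handwheel '[[-0.0078,-0.0001,0.0009,0,0,-4.66],[-0.0078,-0.0001,0.0009,0,0,-4.66],[-0.0078,-0.0001,0.0009,0,0,-4.66],[-0.0078,-0.0001,0.0009,0,0,-4.66],[-0.0078,-0.0001,0.0009,0,0,-4.66],[-0.0078,-0.0001,0.0009,0,0,-4.66],[-0.0078,-0.0001,0.0009,0,0,-4.66],[-0.0078,-0.0001,0.0009,0,0,-4.66]]' 0
python3 -m handwheel '[[-0.0078,-0.0001,0.0009,0,0,-4.66],[-0.0078,-0.0001,0.0009,0,0,-4.66],[-0.0078,-0.0001,0.0009,0,0,-4.66],[-0.0078,-0.0001,0.0009,0,0,-4.66],[-0.0078,-0.0001,0.0009,0,0,-4.66],[-0.0078,-0.0001,0.0009,0,0,-4.66],[-0.0078,-0.0001,0.0009,0,0,-4.66],[-0.0078,-0.0001,0.0009,0,0,-4.66]]'
python3 -m handwheel '[[0,0,0,0,0,0],[0,0,0,0,0,0],[0,0,0,0,0,0],[0,0,0,0,0,0],[0,0,0,0,0,0],[0,0,0,0,0,0],[0,0,0,0,0,0],[0,0,0,0,0,0]]'
python3 - <<'E'
from go import *
print(monitor.get_obs()['q'].round(1))
P,R=kn(1.84,.172); row(P,R,1);row(P,R,8)
o=[]
for n in('scene','top'):
    c=save(n)
    a=c['img'][80:200,70:190] if n=='scene' else c['img'][100:220,330:450]
    o.append(cv2.resize(a[:,:,::-1],(400,400),interpolation=cv2.INTER_CUBIC))
cv2.imwrite('pics/k1.png',np.hstack(o))
E
```

```text
time: 14.35
ee_pos: [0.5217, -0.2006, 0.2928]
tcp_rot: [159.7, 14.9, 121.1]
wrist_force: [-0.1, 0.7, 0.0]
opening: 0.0426
time: 15.02
ee_pos: [0.5668, -0.2405, 0.3069]
tcp_rot: [173.0, 24.1, 159.6]
wrist_force: [-0.3, 0.3, 0.0]
opening: 0.0427
time: 15.68
ee_pos: [0.5664, -0.2402, 0.3071]
tcp_rot: [172.9, 24.1, 159.3]
wrist_force: [-0.1, 0.8, 0.9]
opening: 0.0431
[-27.2  -7.7   0.1  74.6   9.7  -6. ]
1 x [0.0006, 0.0002, 0.0529] [-0.01, 0.02, -0.06]
8 x [0.0001, 0.0, 0.0066] [-0.0, 0.0, -0.01]
```

View pics/k1.png

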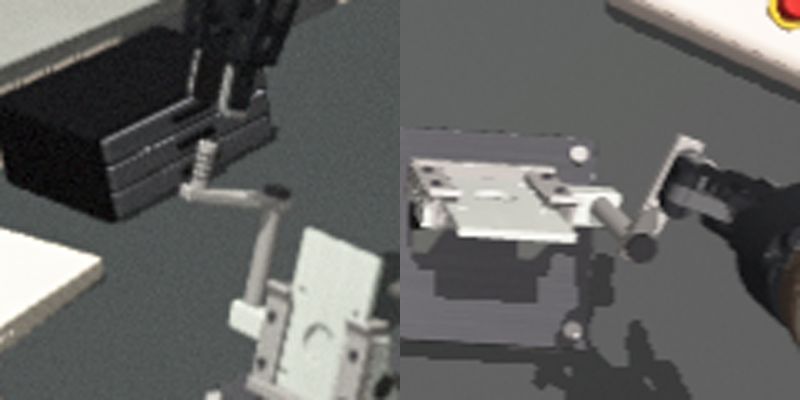

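The two fingertips sit at (195–230,105) in the scene crop, just up-axis of the knob at (205,150), and straddle it. Descend, then close gently.

```bash
python3 -m handwheel '[[0.0005,0,0.0066,0,0,0],[0,0,0.0066,0,0,0],[0,0,0.0066,0,0,0],[0,0,0.0066,0,0,0],[0,0,0.0066,0,0,0],[0,0,0.0066,0,0,0],[0,0,0.0066,0,0,0],[0,0,0.0066,0,0,0]]'
python3 -m handwheel '[[0,0,0,0,0,0],[0,0,0,0,0,0],[0,0,0,0,0,0],[0,0,0,0,0,0],[0,0,0,0,0,0],[0,0,0,0,0,0],[0,0,0,0,0,0],[0,0,0,0,0,0]]' -1 25
python3 - <<'E'
from go import *
p,R,o=cur();print(R.T@o['wrist_force'],o['opening'],(Rh.T@(p-H0)).round(4))
P,R=kn(1.84,.172); row(P,R,1)
E
```

```text
time: 16.45
ee_pos: [0.5886, -0.2415, 0.2582]
tcp_rot: [172.9, 24.0, 159.3]
wrist_force: [0.4, 0.8, 0.5]
opening: 0.0427
time: 17.12
ee_pos: [0.5882, -0.2415, 0.2589]
tcp_rot: [172.9, 24.0, 159.3]
wrist_force: [0.4, -0.9, -2.2]
opening: 0.0131
[ 0.29823949 -0.98157258  2.17814986] 0.013141542537935851 [ 0.0636 -0.0959  0.1699]
1 x [0.0001, 0.0003, -0.0001] [-0.02, 0.01, -0.05]
```

```bash
python3 -m handwheel '[[0.0001,0.0038,0,0,0,-3.29],[0.0001,0.0038,0,0,0,-3.29],[0.0001,0.0038,0,0,0,-3.29],[0.0001,0.0038,0,0,0,-3.29],[0.0001,0.0038,0,0,0,-3.29],[0.0001,0.0038,0,0,0,-3.29],[0.0001,0.0038,0,0,0,-3.29],[0.0001,0.0038,0,0,0,-3.29]]'
python3 - <<'E'
from go import *
p,R,o=cur();l=Rh.T@(p-H0);print(R.T@o['wrist_force'],o['opening'],l.round(4),np.arctan2(l[0],l[1]+.078),np.hypot(l[0],l[1]+.078))
P,R=kn(0.92,.172); row(P,R,8); P,R=kn(0.,.172); row(P,R,24)
E
```

```text
time: 17.78
ee_pos: [0.5909, -0.2116, 0.2592]
tcp_rot: [-174.9, 24.5, -171.6]
wrist_force: [-3.1, -1.8, -2.1]
opening: 0.013
[ 3.86742193 -1.31532575  0.63058327] 0.013001825377012766 [ 0.0645 -0.0658  0.1699] 1.3844213851096727 0.06562786582310161
8 x [0.0001, 0.0038, -0.0] [-0.0, -0.01, -3.29]
24 x [0.0001, 0.0038, -0.0] [0.0, -0.0, -3.29]
```

Tracking the arc with small forces, so I'll continue.

```bash
python3 -m handwheel '[[0.0001,0.0038,0,0,0,-3.29],[0.0001,0.0038,0,0,0,-3.29],[0.0001,0.0038,0,0,0,-3.29],[0.0001,0.0038,0,0,0,-3.29],[0.0001,0.0038,0,0,0,-3.29],[0.0001,0.0038,0,0,0,-3.29],[0.0001,0.0038,0,0,0,-3.29],[0.0001,0.0038,0,0,0,-3.29]]'
python3 -m handwheel '[[0.0001,0.0038,0,0,0,-3.29],[0.0001,0.0038,0,0,0,-3.29],[0.0001,0.0038,0,0,0,-3.29],[0.0001,0.0038,0,0,0,-3.29],[0.0001,0.0038,0,0,0,-3.29],[0.0001,0.0038,0,0,0,-3.29],[0.0001,0.0038,0,0,0,-3.29],[0.0001,0.0038,0,0,0,-3.29]]'
python3 - <<'E'
from go import *
p,R,o=cur();l=Rh.T@(p-H0);print(o['q'].round(0),R.T@o['wrist_force'],o['opening'],l.round(4),np.arctan2(l[0],l[1]+.078),np.hypot(l[0],l[1]+.078))
P,R=kn(0.,.172); row(P,R,8)
E
```

```text
time: 18.45
ee_pos: [0.5814, -0.1837, 0.2539]
tcp_rot: [-164.2, 19.5, -143.7]
wrist_force: [-2.4, -3.9, -2.6]
opening: 0.0129
time: 19.12
ee_pos: [0.5617, -0.1636, 0.2441]
tcp_rot: [-157.3, 10.7, -118.0]
wrist_force: [-2.8, -6.1, -3.2]
opening: 0.013
[-19. -14. -12.  67.   6. -78.] [7.21941726 0.38658705 1.93486572] 0.012995033456411152 [ 0.0288 -0.0198  0.1698] 0.4600695117368822 0.06492082390172836
8 x [-0.0, 0.0038, -0.0] [0.0, -0.02, -3.3]
```

```bash
python3 -m handwheel '[[0.0001,0.0038,0,0,0,-3.29],[0.0001,0.0038,0,0,0,-3.29],[0.0001,0.0038,0,0,0,-3.29],[0.0001,0.0038,0,0,0,-3.29],[0.0001,0.0038,0,0,0,-3.29],[0.0001,0.0038,0,0,0,-3.29],[0.0001,0.0038,0,0,0,-3.29],[0,0.0037,0,0,0,-3.29]]'
python3 -m handwheel '[[0,0.0005,0,0,0,0],[0,0.0005,0,0,0,0],[0,0,0,0,0,0],[0,0,0,0,0,0],[0,0,0,0,0,0],[0,0,0,0,0,0],[0,0,0,0,0,0],[0,0,0,0,0,0]]'
python3 - <<'E'
from go import *
p,R,o=cur();l=Rh.T@(p-H0);print(o['q'].round(0),R.T@o['wrist_force'],o['opening'],l.round(4),np.arctan2(l[0],l[1]+.078),np.hypot(l[0],l[1]+.078))
E
```

```text
time: 19.78
ee_pos: [0.536, -0.1553, 0.232]
tcp_rot: [-155.0, -0.1, -93.9]
wrist_force: [0.8, -9.6, -5.1]
opening: 0.0128
time: 20.45
ee_pos: [0.5358, -0.1553, 0.2319]
tcp_rot: [-154.9, -0.1, -94.0]
wrist_force: [4.5, -8.4, -4.5]
opening: 0.0133
[ -19.  -18.  -17.   67.    6. -104.] [ 8.07386843 -2.6670415   6.2314058 ] 0.013281981865916764 [-0.0002 -0.0131  0.1699] -0.0031790382141485786 0.06485394961362448
```

```bash
python3 -m handwheel '[[0,0.0005,0,0,0,0],[0,0.0005,0,0,0,0],[0,0.0005,0,0,0,0],[0,0,0,0,0,0],[0,0,0,0,0,0],[0,0,0,0,0,0],[0,0,0,0,0,0],[0,0,0,0,0,0]]'
python3 - <<'E'
from go import *
p,R,o=cur();l=Rh.T@(p-H0);print(R.T@o['wrist_force'],o['opening'],l.round(4))
E
```

```text
time: 21.12
ee_pos: [0.5356, -0.1553, 0.2319]
tcp_rot: [-154.8, -0.1, -94.0]
wrist_force: [13.6, -9.1, -7.0]
opening: 0.0129
[ 8.16290335 -9.86230117 12.38770228] 0.012926802466150173 [-0.0004 -0.0132  0.17  ]
```

Force rises without motion, so it is at the stop. Release, retract and check.

```bash
python3 -m handwheel '[[0,0,0,0,0,0],[0,0,0,0,0,0],[0,0,0,0,0,0],[0,0,0,0,0,0],[0,0,0,0,0,0],[0,0,0,0,0,0],[0,0,0,0,0,0],[0,0,0,0,0,0]]' 0
python3 -m handwheel '[[0,0,-0.005,0,0,0],[0,0,-0.01,0,0,0],[0,0,-0.015,0,0,0],[0,0,-0.02,0,0,0],[0,0,-0.02,0,0,0],[0,0,-0.02,0,0,0],[0,0,-0.02,0,0,0],[0,0,-0.01,0,0,0]]'
python3 -m handwheel '[[0,0,-0.005,0,0,0],[0,0,0,0,0,0],[0,0,0,0,0,0],[0,0,0,0,0,0],[0,0,0,0,0,0],[0,0,0,0,0,0],[0,0,0,0,0,0],[0,0,0,0,0,0]]'
python3 - <<'E'
from go import *
o=[]
for n in('scene','top'):
    c=save(n);Q=cloud(c);L=(Q-H0)@Rh
    g=L[(L[...,2]>.09)&(L[...,2]<.1325)&(abs(L[...,1])<.05)&(abs(L[...,0])<.015)]
    if len(g)>10:print(n,len(g),'y',np.percentile(g[:,1],[1,99]).round(4),'x',np.percentile(g[:,0],[5,50,95]).round(4),'zmax',np.percentile(g[:,2],[95,99]).round(4))
    k=L[(L[...,2]>.15)&(L[...,2]<.185)&(abs(L[...,1]+.02)<.05)&(abs(L[...,0])<.04)]
    if len(k):print('knob',len(k),np.median(k,0).round(4),k.min(0).round(4),k.max(0).round(4))
    a=L[(L[...,2]>.138)&(L[...,2]<.147)&(L[...,1]>-.07)&(L[...,1]<.01)&(abs(L[...,0])<.03)]
    if len(a)>5:print('arm slope',np.polyfit(a[:,1],a[:,0],1).round(3),a.min(0).round(4),a.max(0).round(4))
    a=c['img'][130:250,110:230] if n=='scene' else c['img'][100:220,290:410]
    o.append(cv2.resize(a[:,:,::-1],(400,400),interpolation=cv2.INTER_CUBIC))
cv2.imwrite('pics/e1.png',np.hstack(o))
E
```

```text
time: 21.78
ee_pos: [0.5342, -0.1537, 0.2311]
tcp_rot: [-155.0, 0.1, -93.9]
wrist_force: [-0.4, -0.1, 0.1]
opening: 0.0427
time: 22.45
ee_pos: [0.4829, -0.1504, 0.3436]
tcp_rot: [-154.8, 0.0, -93.9]
wrist_force: [0.8, 0.5, 1.8]
opening: 0.0429
time: 23.12
ee_pos: [0.4815, -0.1502, 0.344]
tcp_rot: [-155.0, 0.1, -93.9]
wrist_force: [0.0, -0.6, 1.1]
opening: 0.0426
scene 393 y [-0.0416  0.0396] x [-0.003   0.0007  0.0037] zmax [0.1297 0.1308]
knob 68 [ 0.0028 -0.0103  0.1649] [-0.0057 -0.0204  0.15  ] [ 0.0103 -0.0034  0.1805]
arm slope [-0.05   0.003] [-0.0086 -0.0682  0.1381] [0.0124 0.0018 0.1467]
top 186 y [-0.0371  0.0405] x [-0.0027  0.0023  0.0032] zmax [0.1313 0.1321]
knob 68 [ 0.004  -0.0109  0.1748] [-0.0043 -0.07    0.1513] [ 0.0084 -0.0055  0.1827]
arm slope [0.033 0.004] [-0.0085 -0.0699  0.1384] [ 0.0104 -0.0008  0.1469]
```

View pics/e1.png

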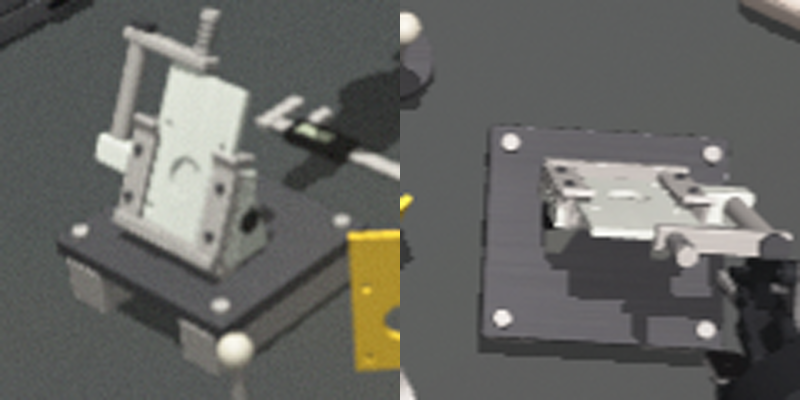

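The arm lies over the plate's top edge and the plate is still home. The knob reads x≈+1 to +2 mm after removing the bias seen before, so I'll make sure with a gentle one-finger push against the stop, without gripping.

```bash
python3 -m handwheel '[[0,0,0.01,0,0,0],[0,0,0.016,0,0,0],[0,0,0.02,0,0,0],[0,0,0.02,0,0,0],[0,0,0.02,0,0,0],[0,0,0.018,0,0,0],[0,0,0.014,0,0,0],[0,0,0.004,0,0,0]]'
python3 -m handwheel '[[0,0.002,0,0,0,0],[0,0.002,0,0,0,0],[0,0.002,0,0,0,0],[0,0.002,0,0,0,0],[0,0.0015,0,0,0,0],[0,0.0015,0,0,0,0],[0,0,0,0,0,0],[0,0,0,0,0,0]]'
python3 - <<'E'
from go import *
p,R,o=cur();l=Rh.T@(p-H0);print(R.T@o['wrist_force'],o['opening'],l.round(4))
E
```

```text
time: 23.88
ee_pos: [0.5328, -0.1533, 0.2302]
tcp_rot: [-155.2, 0.1, -93.9]
wrist_force: [-0.0, 0.3, -0.3]
opening: 0.0426
time: 24.55
ee_pos: [0.523, -0.153, 0.2294]
tcp_rot: [-155.0, 0.1, -93.9]
wrist_force: [-0.2, 0.6, 0.6]
opening: 0.0426
[-0.55452511 -0.06200316 -0.66863593] 0.042588408841305166 [-0.013  -0.0117  0.1731]
```

```bash
python3 -m handwheel '[[0,0.0005,0,0,0,0],[0,0.0005,0,0,0,0],[0,0.0005,0,0,0,0],[0,0.0005,0,0,0,0],[0,0.0005,0,0,0,0],[0,0.0005,0,0,0,0],[0,0,0,0,0,0],[0,0,0,0,0,0]]'
python3 - <<'E'
from go import *
p,R,o=cur();l=Rh.T@(p-H0);print(R.T@o['wrist_force'],o['opening'],l.round(4))
E
```

```text
time: 25.22
ee_pos: [0.5214, -0.1529, 0.2286]
tcp_rot: [-154.8, 0.1, -93.9]
wrist_force: [10.2, -1.2, -0.7]
opening: 0.0429
[ 0.55973683 -8.98894119  5.0337241 ] 0.04293021418206829 [-0.0148 -0.0117  0.173 ]
```

Contact with the pad at x≈+6.7 mm, which is the closed pin's edge, with 9 N resisting: it is at the stop. Back off, retract and hand in.

```bash
python3 -m handwheel '[[0,-0.003,0,0,0,0],[0,-0.004,0,0,0,0],[0,-0.004,0,0,0,0],[0,-0.003,0,0,0,0],[0,-0.001,0,0,0,0],[0,0,0,0,0,0],[0,0,-0.003,0,0,0],[0,0,-0.006,0,0,0]]'
python3 -m handwheel '[[0,0,-0.01,0,0,0],[0,0,-0.015,0,0,0],[0,0,-0.02,0,0,0],[0,0,-0.02,0,0,0],[0,0,-0.02,0,0,0],[0,0,-0.02,0,0,0],[0,0,-0.01,0,0,0],[0,0,0,0,0,0]]'
python3 - <<'E'
from go import *
for n in('scene','top'):
    c=save(n);Q=cloud(c);L=(Q-H0)@Rh
    g=L[(L[...,2]>.09)&(L[...,2]<.1325)&(abs(L[...,1])<.05)&(abs(L[...,0])<.015)]
    k=L[(L[...,2]>.15)&(L[...,2]<.185)&(abs(L[...,1]+.02)<.03)&(abs(L[...,0])<.04)]
    print(n,'plate zmax',np.percentile(g[:,2],99).round(4),'knob',np.median(k,0).round(4))
print(monitor.get_obs()['wrist_force'])
print(order.job_done())
E
```

```text
time: 25.88
ee_pos: [0.5297, -0.1533, 0.2418]
tcp_rot: [-155.1, 0.1, -93.9]
wrist_force: [-0.0, -0.2, -0.6]
opening: 0.0427
time: 26.55
ee_pos: [0.4813, -0.1505, 0.3501]
tcp_rot: [-154.7, -0.0, -93.9]
wrist_force: [-0.4, -0.3, -0.2]
opening: 0.0426
scene plate zmax 0.1306 knob [ 0.0037 -0.0102  0.1659]
top plate zmax 0.1321 knob [ 0.0044 -0.0104  0.176 ]
[-0.76455886  0.68273133 -1.02373973]
the job is handed in; nothing more can be done
None
```

The bore plate is home in the holder with the keeper arm closed over it, and the job was handed in at about 26.7 s. I gripped it in the rack's groove nearest the robot and lowered it down the slot. It met the ledge at about 19 N, 0.6 mm from the expected height, and I released it there. I then swung the keeper arm by its knob to the stop.

**Plate:** its top edge reads 130.6 mm (scene camera) and 132.1 mm (top camera) up the slot. Fully home is 130 mm, so both fit within the 2 mm calibration.

**Keeper:** I pushed the knob again with one finger after letting go. The finger met it where a closed knob should be, and the knob held against 9 N, so it was at its stop.

**One disagreement:** the cameras put the knob at x ≈ +4 mm, where a closed knob should be at 0. About 2 mm of that matches the offset the cameras showed before I gripped it. I trusted the finger contact for the rest.

At hand-in the gripper was clear and touching nothing. I touched no other parts or tools, but I did not measure them again at the end.

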